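# Sort loaf tins: steady or rocking

### The arm

A 6-joint arm with a two-finger parallel gripper is mounted at the origin on the work surface. World frame = base frame: x ahead of the robot, y to its left, z up, the work surface at z = 0. Lengths are in mm, angles in degrees, forces in N, time in s.
With the tool pointing down it reaches from about 325 to 850 mm from the base axis. Payload 4.4 kg.
Tool frame: the origin (TCP) lies midway between the tips of the shut fingers; the grasp point (between the pads) lies 19 mm behind it; z points along the fingers, y is the line along which they close (so a half turn about z gives the same grasp; the last joint's range is limited). The gripper opens to 94 mm and grips with 3 to 60 N. Pads are 16 mm wide; open, the fingers measure 119 mm over their backs; the gripper's body (75 mm by 177 mm) begins 78 mm behind the grasp point.
Start: joints at [62.424, 11.837, 88.321, -0, 79.842, -8.623], TCP at [186.769, 543.824, 205.447] pointing down, gripper open.
Joint ranges: [-156.59, 156.59], [-49.26, 127.26], [12.9, 141.05], [-63.56, 243.56], [4.71, 150.69], [-161.64, 161.64]. Speed limits (degrees/s): [159.86, 159.86, 180, 180, 180, 180].

### API

Orientations are given as a 3x3 rotation matrix whose columns are the frame's x, y, z axes.
In Python, from rig import telemetry, vision, order gives the robot as it stands.
- The arm moves only by the tool move_arm, never from a script. Its argument "series" is a list of rows, each a list of 7 numbers: the turn, a rotation vector about the tool's x, y, z in degrees, then the shift along the tool's x, y, z in m, then the opening, from 0 (shut) to 1 (fully open). In form: [[rx, ry, rz, tx, ty, tz, jaw], ...]. A call has 1 to 5 rows; each row shifts and turns the commanded pose from where the row before left it, along the tool's axes as they then stand; what a row does not reach is not made up. A row lasts 1/8 s, in which the tool goes at most 62.5 mm and 10.7 degrees, less where a joint would pass 70% of its speed; a pose out of reach is approached as far as the arm can. A call is refused whole if a number of a shift passes 0.0625 or a number of a turn 10.7, either way. A call with a gripper value outside its range is refused whole. The fingers move at their own pace and stop on an object; "force" is the grip in N (left out, the last holds). Time passes only in rows, so rows that do not move let the fingers close. It gives the time, the measured TCP pose, the force, the opening and the grip force at its end, in the units of the state.
- telemetry.get_obs(): the state, without advancing time (a new reading comes with each control period).
- vision.get_image(name): name is "scene" or "top" or "wrist"; returns a dict with "img" (420x560x3 uint8, red, green, blue), "fx", "fy", "cx", "cy" (pixels), "position" and "orientation" of the camera in the world; the wrist camera has in their place "T_tool_cam" (4x4, takes a point from camera to tool coordinates, whose origin is the TCP and whose axes are the flange's). Camera axes: x right, y down, z forward; pixel columns grow to the right and rows downward; lengths in mm; the calibration is good to about 2 mm. A picture is of the moment at which its call begins: read the wrist's pose just before it. There is no depth.
- order.sign_off(): hands the job in; it is judged then, once.
The state is a dict: "t": time; "q": joint angles; "joint_velocities": joint speeds; "tau": joint torques, N m; "tcp_pos": TCP position; "orientation": TCP orientation; "force": force on the tool from outside, world axes, zero at the start; "moment": the same for the moment, N m; "opening": finger opening in mm; "finger_force": force on a finger pad.
Only numpy, scipy, OpenCV 4.12 (cv2) and the standard library are available. Lean on these libraries where they do the work, as an engineer would, in place of code of your own. Each camera call takes 0.05 s, during which the arm holds its last target. There are 200 camera calls.

### The job

The three mini loaf tins are going into the air fryer, but a bowed tin spills its batter: find out which ones rock when pressed at an end of the rim. Stand every steady tin upright on the crisper plate and every rocking one upright in the grey returns tub, each on its own bottom and not on another tin, without tipping a tin over or disturbing the other things on the bench.

Things in the scene. Friction and masses are not known exactly. Their poses are not given: they have to be found in the camera images.
- tin_a_mid (a point): a plain aluminium mini loaf tin, one of three that look alike: open on top, straight-sided, 130 long (its x axis), 60 wide (y), 50 mm tall (z up), walls 3 mm thick, about 0.2 kg. This point is its centre, half-way up: 25 mm above what it stands on, 25 mm below the rim. Best gripped across its 60 mm width. Sound or bowed, as told under the other two tins
- tin_b_mid (a point): the second tin, made and measured like tin_a. A steady tin has a flat bottom and does not give when pressed. A rocking one is bowed down along its length: it stands level on the middle 28 mm of its bottom; a light press (1 to 4 N) on the middle of the rim of either short end sinks that end 4 mm (the tin tilts 0.08 rad), and it comes level when let go. Pressing a long side does not rock it
- tin_c_mid (a point): the third tin, made and measured like tin_a. Which tins are bowed changes from start to start, is not tied to the name and cannot be seen from above; any number of the three may be. Press gently: under about 15 N no tin tips over
- crisper_top (a point): the air fryer's crisper plate: a flat dark perforated plate, 280 (x) by 210 mm (y), its top 18 mm above the bench, no rim, does not move; this point is the middle of its top face. Three tins fit side by side, long sides along y, centres at x = -92, 0 and +92 mm
- tub_floor (a point): the returns tub: a shallow open grey tub, outside 300 (x) by 230 mm (y), 45 mm tall, walls 6 mm, inner floor 6 mm above the bench, does not move; this point is the middle of its inner floor. Three tins fit side by side, long sides along y, centres at x = -92, 0 and +92 mm
- jar: clear sample jar with a blue lid, 58 mm across, 72 mm tall; origin at its underside; not part of the job
- ramekin: small white ceramic bowl, 72 mm across, 42 mm tall; origin at its underside; not part of the job
- timer: white round kitchen timer, 70 mm across, 37 mm tall; origin at its underside; not part of the job
- tongs: black kitchen tongs lying flat, about 240 mm long, 10 mm tall; origin at the middle of its underside; not part of the job
- driver: screwdriver lying flat, 200 mm long; origin at the middle of its underside; not part of the job
- weight: brass knob weight, 44 mm across, 66 mm tall; origin at its underside; not part of the job
- beaker: glass cup, 72 mm across, 95 mm tall; origin at its underside; not part of the job
Mind the look-alikes: they are no part of the job. What is shaped like the part that bears tin_b_mid but red is not meant.

How it is judged (in metres and radians):
At the end, for the whole second after the job is handed in: Every steady tin stands on the crisper plate, centre within 130 by 95 mm of its middle, level within 0.06 rad; every rocking tin stands in the tub on its bowed middle, within 0.14 rad of upright; all at rest. (tin_x_c0: the middle 28 mm of a tin's bottom; only a bowed tin stands on it.) (((x of tin_a_mid in the frame of crisper_top between -0.13 and 0.13 m and y of tin_a_mid in the frame of crisper_top between -0.095 and 0.095 m and contact force between tin_a and crisper above 0.5 N and contact force between tin_a_c0 and anything else below 0.05 N and angle between tin_a_mid's own z axis and vertical below 0.06 rad) or (x of tin_a_mid in the frame of tub_floor between -0.145 and 0.145 m and y of tin_a_mid in the frame of tub_floor between -0.105 and 0.105 m and contact force between tin_a_c0 and tub above 0.2 N and angle between tin_a_mid's own z axis and vertical below 0.14 rad)) and linear speed of each of tin_a, tin_b, tin_c below 0.03 m/s and ((x of tin_b_mid in the frame of crisper_top between -0.13 and 0.13 m and y of tin_b_mid in the frame of crisper_top between -0.095 and 0.095 m and contact force between tin_b and crisper above 0.5 N and contact force between tin_b_c0 and anything else below 0.05 N and angle between tin_b_mid's own z axis and vertical below 0.06 rad) or (x of tin_b_mid in the frame of tub_floor between -0.145 and 0.145 m and y of tin_b_mid in the frame of tub_floor between -0.105 and 0.105 m and contact force between tin_b_c0 and tub above 0.2 N and angle between tin_b_mid's own z axis and vertical below 0.14 rad)) and ((x of tin_c_mid in the frame of crisper_top between -0.13 and 0.13 m and y of tin_c_mid in the frame of crisper_top between -0.095 and 0.095 m and contact force between tin_c and crisper above 0.5 N and contact force between tin_c_c0 and anything else below 0.05 N and angle between tin_c_mid's own z axis and vertical below 0.06 rad) or (x of tin_c_mid in the frame of tub_floor between -0.145 and 0.145 m and y of tin_c_mid in the frame of tub_floor between -0.105 and 0.105 m and contact force between tin_c_c0 and tub above 0.2 N and angle between tin_c_mid's own z axis and vertical below 0.14 rad))); the robot touches nothing.
It fails at once if one of the other things on the bench is moved more than 30 mm (distance of any of jar, ramekin, timer, tongs, driver, weight, beaker from where it was at the start of the episode above 0.03 m).
It fails at once if a tin is tipped over (more than 0.8 rad) (angle between any of tin_a_mid, tin_b_mid, tin_c_mid's own z axis and vertical above 0.8 rad).
It also fails if it takes over 72 s, if anything falls off the work surface, if the arm or the gripper's body presses on something with over 40 N, if the wrist force passes 120 N, or if a joint passes its speed limit or range.

## Working session

There is one attempt and no reset: what is moved stays moved. The work goes in short steps, Python scripts to look and compute and a tool call to move; the robot and the scene stay as the last step left them, time stands still between calls to the robot, and variables do not carry over. Pictures are saved under pics/ and viewed, at most 12 in all, crops included, and the job is handed in when it is done.

Besides the shell and the picture viewer there is one more tool, called after "Emit:" as name([rows], argument=value, ...), one row to a line, values as JSON. move_arm: Moves the arm, as the interface text tells. Its arguments: {"type":"object","properties":{"series":{"type":"array","items":{"type":"array","items":{"type":"number"}}},"force":{"type":"number"}},"required":["series"]}

```bash
mkdir -p pics; python3 - <<'E'
from rig import telemetry, vision
import cv2,pickle
o=telemetry.get_obs();print(o)
for n in("top","scene"):
    d=vision.get_image(n);pickle.dump(d,open(f'{n}.pkl','wb'))
    print(n,{k:v for k,v in d.items() if k!='img'})
    cv2.imwrite(f'pics/{n}.png',cv2.cvtColor(d['img'],cv2.COLOR_RGB2BGR))
E
```

```text
{'t': 0.0, 'q': array([ 6.24252652e+01,  1.18841280e+01,  8.84022193e+01, -1.23756192e-03,
        7.98427632e+01, -8.62197355e+00]), 'joint_velocities': array([-0.05379691, -0.09133689, -0.0145054 ,  0.04904288, -0.01723374,
        0.11368601]), 'tau': array([ 9.46117034e-04, -3.70880520e+01, -2.81420285e+01,  6.98592584e-02,
        3.62124341e-02, -1.84069936e-04]), 'tcp_pos': array([186.38765874, 543.10947315, 204.31338582]), 'orientation': array([[-9.45787758e-01,  3.24783724e-01, -1.02426517e-03],
       [ 3.24785184e-01,  9.45785681e-01, -2.00727410e-03],
       [ 3.16805378e-04, -2.23112142e-03, -9.99997461e-01]]), 'force': array([-0.40515695,  0.29852086,  0.17896322]), 'moment': array([-0.05986915,  0.00832714, -0.00126164]), 'finger_force': 0.0, 'opening': 94.02851544040007}
top {'fx': 472.54421338930325, 'fy': 472.54421338930325, 'cx': 278.1719035719055, 'cy': 203.54762904612173, 'position': array([ 212.10801967,    6.10554345, 1598.55880405]), 'orientation': array([[-0.02067275, -0.98204548,  0.18750817],
       [-0.99975779,  0.01888918, -0.01129395],
       [ 0.0075493 , -0.18769623, -0.98219811]])}
scene {'fx': 517.7021743899387, 'fy': 517.7021743899387, 'cx': 277.39213780551177, 'cy': 206.29074060660378, 'position': array([1163.98486239, -646.4671636 , 1268.36832131]), 'orientation': array([[ 0.68963941,  0.57663898, -0.43804677],
       [ 0.72403743, -0.53826449,  0.43132486],
       [ 0.0129337 , -0.61462088, -0.78871661]])}
```

View pics/top.png

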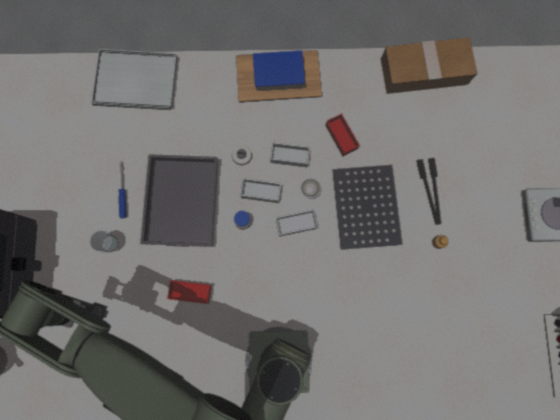

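View pics/scene.png

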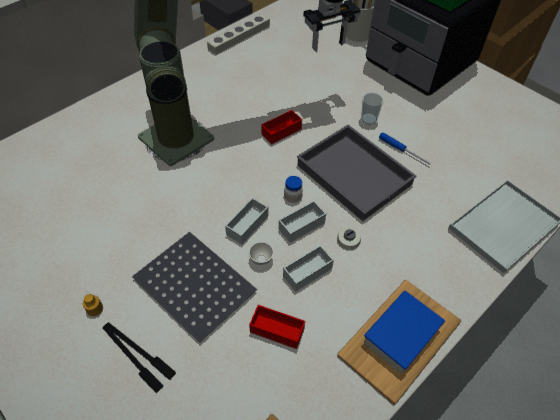

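The tins are grey, in the top view near (291,155), (262,191) and (297,223). In the scene view they are near (308,268), (302,222) and (247,221). The red tins at top (342,135) and (190,291) are look-alikes by colour, so I exclude them. The crisper is at top (368,207) and the tub at (180,200). The glass tray at (135,80) is not the tub. Next I confirm this with a crop and measure.

```bash
cat > h.py <<'E'
import numpy as np,cv2
def ray(d,u,v):
    r=d['orientation']@np.array([(u-d['cx'])/d['fx'],(v-d['cy'])/d['fy'],1.]);return np.array(d['position'],float),r/np.linalg.norm(r)
def onz(d,u,v,z):
    p,r=ray(d,u,v);return p+r*(z-p[2])/r[2]
def tri(a,b):
    (p,r),(q,s)=a,b
    k=np.linalg.lstsq(np.c_[r,-s],q-p,rcond=None)[0]
    A,B=p+k[0]*r,q+k[1]*s;return (A+B)/2,np.linalg.norm(A-B)
E
python3 - <<'E'
import pickle,cv2,numpy as np
from h import *
D={n:pickle.load(open(n+'.pkl','rb')) for n in('top','scene')}
seeds={'top':dict(T1=(291,155),T2=(262,191),T3=(297,223),crisper=(368,207),tub=(180,200)),
'scene':dict(T1=(308,268),T2=(302,222),T3=(247,221),crisper=(194,287),tub=(356,172))}
R={}
for n,d in D.items():
    im=d['img'].astype(int);rb=im[...,0]-im[...,2]
    print(n,'bench rb',rb[180:240,420:440].mean() if n=='top' else rb[350:380,20:60].mean())
    m=((rb<(4))).astype(np.uint8)
    m=cv2.morphologyEx(m,cv2.MORPH_CLOSE,np.ones((5,5)))
    cs,_=cv2.findContours(m,cv2.RETR_EXTERNAL,cv2.CHAIN_APPROX_NONE)
    vis=cv2.cvtColor(d['img'],cv2.COLOR_RGB2BGR).copy()
    for k,s in seeds[n].items():
        for c in cs:
            if cv2.pointPolygonTest(c,s,False)>=0:
                r=cv2.minAreaRect(c);R[n,k]=r;print(n,k,np.round(r[0],1),np.round(r[1],1),round(r[2],1),cv2.contourArea(c))
    if n=='top':
        a=vis[110:260,130:420];b=cv2.cvtColor(m*255,cv2.COLOR_GRAY2BGR)[110:260,130:420]
        cv2.imwrite('pics/crop.png',cv2.resize(np.vstack([a,b]),None,fx=2,fy=2,interpolation=cv2.INTER_CUBIC))
for k in seeds['top']:
    if('top',k) in R and('scene',k) in R:
        print(k,tri(ray(D['top'],*R['top',k][0]),ray(D['scene'],*R['scene',k][0])))
E
```

```text
top bench rb 3.1358333333333333
top T1 [279.5 209.5] [419. 559.] 90.0 231874.0
top T2 [279.5 209.5] [419. 559.] 90.0 231874.0
top T3 [279.5 209.5] [419. 559.] 90.0 231874.0
top crisper [279.5 209.5] [419. 559.] 90.0 231874.0
top tub [279.5 209.5] [419. 559.] 90.0 231874.0
scene bench rb 4.8933333333333335
scene T1 [279.5 209.5] [419. 559.] 90.0 162157.5
scene T2 [279.5 209.5] [419. 559.] 90.0 162157.5
scene T3 [279.5 209.5] [419. 559.] 90.0 162157.5
scene crisper [279.5 209.5] [419. 559.] 90.0 162157.5
scene tub [279.5 209.5] [419. 559.] 90.0 162157.5
T1 (array([496.14723371,  -2.6627956 ,  59.05583317]), np.float64(32.84091195047055))
T2 (array([496.14723371,  -2.6627956 ,  59.05583317]), np.float64(32.84091195047055))
T3 (array([496.14723371,  -2.6627956 ,  59.05583317]), np.float64(32.84091195047055))
crisper (array([496.14723371,  -2.6627956 ,  59.05583317]), np.float64(32.84091195047055))
tub (array([496.14723371,  -2.6627956 ,  59.05583317]), np.float64(32.84091195047055))
```

View pics/crop.png

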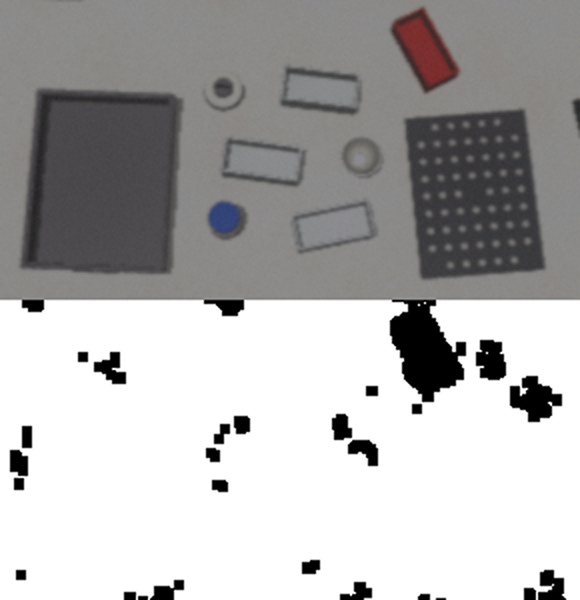

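The crop confirms three grey tins, at crop (321,90), (263,161) and (335,226), with the tub at left and the perforated crisper at right. The colour mask was poor, so I switch to a darkness mask against the bench.

```bash
python3 - <<'E'
import pickle,cv2,numpy as np
from h import *
D={n:pickle.load(open(n+'.pkl','rb')) for n in('top','scene')}
seeds={'top':dict(T1=(291,155),T2=(262,191),T3=(297,223),crisper=(368,207),tub=(180,200)),
'scene':dict(T1=(308,268),T2=(302,222),T3=(247,221),crisper=(194,287),tub=(356,172))}
R={}
for n,d in D.items():
    g=cv2.cvtColor(d['img'],cv2.COLOR_RGB2GRAY)
    bg=cv2.medianBlur(g,151)if 0 else np.median(g[110:330,110:430])
    for k,s in seeds[n].items():
        w=25 if k[0]=='T' else 75
        x0,y0=s[0]-w,s[1]-w
        c=g[max(y0,0):s[1]+w,max(x0,0):s[0]+w]
        b=np.percentile(c,85 if w==25 else 92) if n=='top' else np.percentile(c,80)
        m=(c<b*0.86).astype(np.uint8)
        m=cv2.morphologyEx(m,cv2.MORPH_CLOSE,np.ones((3,3)))
        cs,_=cv2.findContours(m,cv2.RETR_EXTERNAL,cv2.CHAIN_APPROX_NONE)
        for q in cs:
            if cv2.pointPolygonTest(q,(w,w),True)>=-1 and cv2.contourArea(q)>100:
                r=cv2.minAreaRect(q);p=cv2.boxPoints(r)+[max(x0,0),max(y0,0)];R[n,k]=p
                print(n,k,p.mean(0).round(1),np.round(r[1],1),cv2.contourArea(q))
for (n,k),p in R.items():
    z={'T':50,'c':18,'t':45}[k[0]]
    P=np.array([onz(D[n],*q,z) for q in p]);e=P[1:]-P[:-1]
    L=np.linalg.norm(e,axis=1);l=e[L.argmax()]
    print(n,k,P.mean(0).round(),L.round(),'ang',round(np.degrees(np.arctan2(l[1],l[0]))%180,1))
for k in seeds['top']:
    if('top',k) in R and('scene',k) in R:
        print(k,tri(ray(D['top'],*R['top',k].mean(0)),ray(D['scene'],*R['scene',k].mean(0))))
E
```

```text
top T1 [290.5 155.1] [39.9 20.2] 737.5
top T2 [261.3 191. ] [41.3 19.7] 750.0
top T3 [296.9 223. ] [19.2 40.7] 715.5
top crisper [366.7 206.6] [83.  63.5] 4984.0
top tub [180.5 200.2] [76.6 92.5] 6709.0
scene T1 [306.9 269.6] [30.8 53.5] 1350.0
scene T2 [301.4 222.4] [29.  51.8] 1225.0
scene T3 [246.8 221.8] [26.8 51.9] 1152.5
scene crisper [194.2 284.3] [100.7  81.1] 7264.0
scene tub [355.1 170.8] [107.3  73.3] 6456.0
top T1 [675. -57.  50.] [ 72. 137.  71.] ang 81.5
top T2 [552.  44.  50.] [ 68. 139.  68.] ang 80.9
top T3 [441. -72.  50.] [136.  64. 135.] ang 100.8
top crisper [ 500. -314.   18.] [221. 287. 214.] ang 2.1
top tub [529. 315.  45.] [315. 261. 315.] ang 178.5
scene T1 [700. -70.  50.] [160.  94. 154.] ang 84.3
scene T2 [578.  32.  50.] [168. 101. 161.] ang 83.2
scene T3 [467. -82.  50.] [173.  91. 167.] ang 102.8
scene crisper [ 502. -311.   18.] [241. 322. 216.] ang 179.6
scene tub [538. 309.  45.] [318. 399. 276.] ang 172.0
T1 (array([686.30434036, -57.16666379,  14.83727682]), np.float64(3.422183557972184))
T2 (array([560.6019068 ,  46.72593886,  16.19363359]), np.float64(4.845092503432357))
T3 (array([447.59486763, -71.81668473,  16.78785033]), np.float64(5.371148585955164))
crisper (array([ 501.40311909, -314.062859  ,    4.22053252]), np.float64(5.147966600987734))
tub (array([533.6669324 , 322.30846253,  15.42511198]), np.float64(3.9553655334724933))
```

```bash
cat > plan.py <<'E'
import numpy as np,sys
from scipy.spatial.transform import Rotation as Ro
from rig import telemetry
def Rdown(yaw):  # yaw = world angle (deg) of tool y
    a=np.radians(yaw);y=np.array([np.cos(a),np.sin(a),0]);z=np.array([0,0,-1.]);return np.c_[np.cross(y,z),y,z]
def plan(wps,vmax=0.058):
    o=telemetry.get_obs();p=np.array(o['tcp_pos']);R=np.array(o['orientation'])
    for x,y,z,yaw,j in wps:
        t=np.array([x,y,z]);T=Rdown(yaw);rv=(T*1).T@R
        tot=Ro.from_matrix(R.T@T).as_rotvec(degrees=True)
        n=max(1,int(np.ceil(np.linalg.norm(t-p)/1000/vmax)),int(np.ceil(np.linalg.norm(tot)/10.5)))
        print('->',(x,y,z,yaw),n,'rows');st=(t-p)/n
        for i in range(n):
            s=np.r_[tot/n,R.T@st/1000]
            print([round(float(v),2) for v in s[:3]]+[round(float(v),4) for v in s[3:]]+[j]);R=R@Ro.from_rotvec(tot/n,degrees=True).as_matrix()
        p=t;R=T
if __name__=='__main__': plan([list(map(float,a.split(','))) for a in sys.argv[1:]])
E
python3 plan.py 186,543,260,71.1,0 560,-20,360,-9,0
```

```text
-> (186.0, 543.0, 260.0, 71.1) 1 rows
[-0.12, -0.02, -0.05, 0.0004, -0.0004, -0.0556, 0.0]
-> (560.0, -20.0, 360.0, -9.0) 12 rows
[0.0, 0.0, 6.68, -0.0447, -0.0343, -0.0083, 0.0]
[0.0, 0.0, 6.68, -0.0484, -0.0289, -0.0083, 0.0]
[0.0, 0.0, 6.68, -0.0514, -0.023, -0.0083, 0.0]
[0.0, 0.0, 6.68, -0.0537, -0.0169, -0.0083, 0.0]
[0.0, 0.0, 6.68, -0.0553, -0.0106, -0.0083, 0.0]
[0.0, 0.0, 6.68, -0.0562, -0.0041, -0.0083, 0.0]
[0.0, 0.0, 6.68, -0.0563, 0.0025, -0.0083, 0.0]
[0.0, 0.0, 6.68, -0.0556, 0.009, -0.0083, 0.0]
[0.0, 0.0, 6.68, -0.0542, 0.0154, -0.0083, 0.0]
[0.0, 0.0, 6.68, -0.052, 0.0216, -0.0083, 0.0]
[0.0, 0.0, 6.68, -0.0491, 0.0275, -0.0083, 0.0]
[0.0, 0.0, 6.68, -0.0456, 0.033, -0.0083, 0.0]
```

Emit:
move_arm([
  [0,0,0,0,0,-0.055,0],
  [0,0,6.7,-0.0447,-0.0343,-0.0083,0],
  [0,0,6.7,-0.0484,-0.0289,-0.0083,0],
  [0,0,6.7,-0.0514,-0.023,-0.0083,0],
  [0,0,6.7,-0.0537,-0.0169,-0.0083,0],
])

```text
t: 0.72
tcp_pos: [311.6, 354.3, 293.5]
orientation: [[-0.695, 0.719, -0.0], [0.719, 0.695, -0.0], [-0.0, -0.0, -1.0]]
force: [0.7, -0.2, -0.1]
opening: 47.2
finger_force: 0.0
```

Emit:
move_arm([
  [0,0,6.7,-0.0553,-0.0106,-0.0083,0],
  [0,0,6.7,-0.0562,-0.0041,-0.0083,0],
  [0,0,6.7,-0.0563,0.0025,-0.0083,0],
  [0,0,6.7,-0.0556,0.009,-0.0083,0],
  [0,0,6.7,-0.0542,0.0154,-0.0083,0],
])

```text
t: 1.35
tcp_pos: [466.6, 119.0, 335.1]
orientation: [[-0.183, 0.983, -0.0], [0.983, 0.183, 0.0], [0.0, -0.0, -1.0]]
force: [0.1, 0.5, -0.2]
opening: 0.6
finger_force: 0.0
```

Emit:
move_arm([
  [0,0,6.7,-0.052,0.0216,-0.0083,0],
  [0,0,6.7,-0.0491,0.0275,-0.0083,0],
  [0,0,6.7,-0.0456,0.033,-0.0083,0],
  [0,0,0,0,0,0,0],
])

```text
t: 1.85
tcp_pos: [559.9, -23.8, 359.0]
orientation: [[0.168, 0.986, -0.001], [0.986, -0.168, -0.0], [-0.001, -0.001, -1.0]]
force: [-0.4, -0.8, -0.5]
opening: 0.4
finger_force: 0.0
```

```bash
python3 - <<'E'
from rig import telemetry, vision
import cv2,pickle
o=telemetry.get_obs();print(o['t'],o['tcp_pos'],o['orientation'],o['force'],o['q'],o['opening'])
d=vision.get_image('wrist');T=d['T_tool_cam'];print(T)
d['orientation']=o['orientation']@T[:3,:3];d['position']=o['tcp_pos']+o['orientation']@T[:3,3]
pickle.dump(d,open('w1.pkl','wb'));cv2.imwrite('pics/w1.png',cv2.cvtColor(d['img'],cv2.COLOR_RGB2BGR))
E
```

```text
1.85 [559.94296055 -23.76267736 359.02496256] [[ 1.67559321e-01  9.85861122e-01 -1.31226395e-03]
 [ 9.85861819e-01 -1.67559938e-01 -3.74555540e-04]
 [-5.89142613e-04 -1.23095066e-03 -9.99999069e-01]] [-0.41965141 -0.7670002  -0.50097809] [-1.12555352e+01  5.92995644e+00  7.72838462e+01 -3.59803749e-02
  9.68557484e+01 -1.61384295e+00] 0.39259597221942644
[[-7.68549741e-04 -9.68425901e-01 -2.49300388e-01  7.18846678e+01]
 [ 9.99998835e-01 -1.07302967e-03  1.08544107e-03  1.13604611e+00]
 [-1.31867596e-03 -2.49299263e-01  9.68425598e-01 -1.80428719e+02]
 [ 0.00000000e+00  0.00000000e+00  0.00000000e+00  1.00000000e+00]]
```

View pics/w1.png

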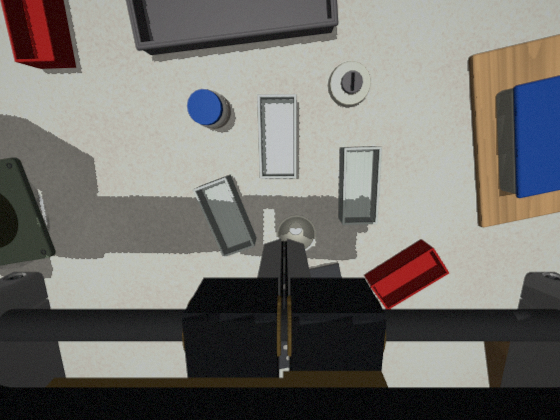

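The wrist view shows three grey tins: T2 centred near (278,137), T1 near (360,185) and T3 near (226,215). The jar is at (208,108), the timer at (350,83), the ramekin at (297,232), and a red tin at (405,273). I use the rim corners for position.

```bash
python3 - <<'E'
import pickle
from h import *
d=pickle.load(open('w1.pkl','rb'));t=pickle.load(open('top.pkl','rb'))
C=dict(T1=[(343,147),(379,147),(375,222),(340,222)],T2=[(259,97),(297,96),(298,179),(259,179)],T3=[(196,188),(231,176),(255,242),(223,255)])
tc=dict(T1=(290.5,155.1),T2=(261.3,191),T3=(296.9,223))
for k,c in C.items():
    P=np.array([onz(d,*q,50) for q in c]);m=P.mean(0);l=(P[0]+P[1]-P[2]-P[3])
    L=[np.linalg.norm(P[i]-P[i-1]).round() for i in range(4)]
    print(k,m.round(1),L,'long ang',np.degrees(np.arctan2(l[1],l[0])).round(1),tri(ray(d,*np.mean(c,0)),ray(t,*tc[k])))
for n,q,z in(('jar',(205,105),72),('timer',(350,82),37),('ram',(297,232),42)): print(n,onz(d,*q,z).round())
E
```

```text
T1 [685.1 -51.   50. ] [np.float64(127.0), np.float64(58.0), np.float64(127.0), np.float64(61.0)] long ang 81.3 (array([698.3650911 , -61.18255405, -19.18390477]), np.float64(6.062946110982587))
T2 [564.3  46.4  50. ] [np.float64(128.0), np.float64(59.0), np.float64(130.0), np.float64(65.0)] long ang 80.4 (array([563.86171262,  47.05015853,  -6.40598445]), np.float64(3.417263458077866))
T3 [454.3 -65.4  50. ] [np.float64(127.0), np.float64(63.0), np.float64(122.0), np.float64(63.0)] long ang 98.1 (array([445.80729275, -72.99786888,  13.58016661]), np.float64(2.6274357864447353))
jar [465. 114.  72.]
timer [691. 114.  37.]
ram [ 569. -117.   42.]
```

```bash
python3 plan.py 554,-15,150,-9.5,0
```

```text
-> (554.0, -15.0, 150.0, -9.5) 4 rows
[-0.03, -0.01, 0.0, 0.0014, -0.0014, 0.0522, 0.0]
[-0.03, -0.01, 0.0, 0.0015, -0.0014, 0.0522, 0.0]
[-0.03, -0.01, 0.0, 0.0015, -0.0014, 0.0522, 0.0]
[-0.03, -0.01, 0.0, 0.0015, -0.0015, 0.0522, 0.0]
```

Emit:
move_arm([
  [0,0,0,0.0015,-0.0015,0.052,0],
  [0,0,0,0.0015,-0.0015,0.052,0],
  [0,0,0,0.0015,-0.0015,0.052,0],
  [0,0,0,0.0015,-0.0015,0.052,0],
  [0,0,0,0,0,0,0],
])

```text
t: 2.52
tcp_pos: [548.5, -11.1, 147.2]
orientation: [[0.16, 0.987, -0.012], [0.987, -0.16, 0.002], [0.001, -0.012, -1.0]]
force: [-0.1, 0.6, 0.6]
opening: 0.2
finger_force: 0.0
```

```bash
cat > look.py <<'E'
import sys,cv2,pickle
from rig import telemetry, vision
n=sys.argv[1]
o=telemetry.get_obs();print(o['t'],o['tcp_pos'],o['force'],o['opening'])
d=vision.get_image('wrist');T=d['T_tool_cam']
d['orientation']=o['orientation']@T[:3,:3];d['position']=o['tcp_pos']+o['orientation']@T[:3,3]
pickle.dump(d,open(n+'.pkl','wb'));cv2.imwrite(f'pics/{n}.png',cv2.cvtColor(d['img'],cv2.COLOR_RGB2BGR))
E
python3 look.py w2
```

```text
2.525 [548.54437912 -11.14573064 147.23656977] [-0.10443115  0.60526101  0.56136731] 0.22815513813089922
```

View pics/w2.png

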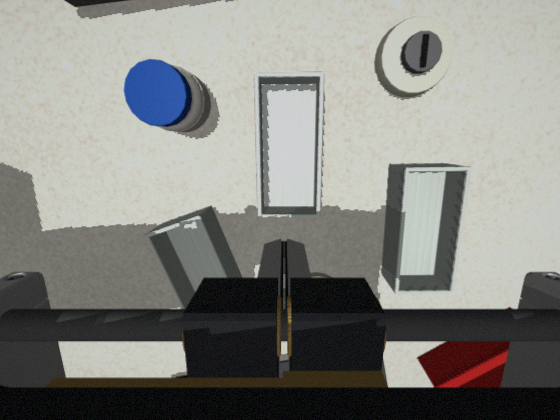

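T2's rim corners here are about (256,73), (324,72), (321,216) and (257,215). T1, right of centre at (425,228), shows its outer left wall.

```bash
python3 - <<'E'
import pickle
from h import *
a=pickle.load(open('w1.pkl','rb'));b=pickle.load(open('w2.pkl','rb'))
c1=[(259,97),(297,96),(298,179),(259,179)];c2=[(256,73),(324,72),(321,216),(257,215)]
for p,q in zip(c1,c2): print(tri(ray(a,*p),ray(b,*q)))
P=np.array([onz(b,*q,50) for q in c2]);print(P.mean(0),np.linalg.norm(P[0]-P[3]),np.linalg.norm(P[0]-P[1]),P[0]+P[1]-P[2]-P[3])
print(np.mean([tri(ray(a,*p),ray(b,*q))[0] for p,q in zip(c1,c2)],0))
for q in [(405,165),(469,166),(453,291)]:print(onz(b,*q,50))
E
python3 plan.py 554,-13,70,-9.5,0 
```

```text
(array([548.43470272, 107.68776655,  97.40926475]), np.float64(0.005566026924038828))
(array([602.71681719, 105.36478791,  62.69036158]), np.float64(2.972830528294588))
(array([586.41459689, -26.41819759,  22.79219928]), np.float64(0.15943772863474556))
(array([518.31805046, -15.36835426,  18.95162114]), np.float64(0.1268769406103652))
[564.10212228  49.97227252  50.        ] 127.56216367907376 58.99111145157597 [ 41.79064103 253.17470215   0.        ]
[563.97104181  42.81650065  50.46086169]
[667.90742462  17.63422264  50.        ]
[726.33669214   7.24094249  50.        ]
[ 709.132157   -120.29496653   50.        ]
-> (554.0, -13.0, 70.0, -9.5) 2 rows
[-0.13, -0.01, 0.13, -0.0003, 0.0014, 0.0404, 0.0]
[-0.13, -0.01, 0.13, -0.0003, 0.0013, 0.0404, 0.0]
```

Emit:
move_arm([
  [0,0,0,-0.001,0.003,0.04,0],
  [0,0,0,0,0.002,0.04,0],
  [0,0,0,0,0,0,0],
  [0,0,0,0,0,0,0],
])

```text
t: 3.08
tcp_pos: [561.1, -15.5, 75.4]
orientation: [[0.162, 0.987, 0.005], [0.987, -0.162, -0.001], [0.0, 0.005, -1.0]]
force: [1.0, 0.8, 0.7]
opening: 0.4
finger_force: 0.0
```

```bash
python3 plan.py 554,-12,54,-9.5,0 
```

```text
-> (554.0, -12.0, 54.0, -9.5) 1 rows
[0.3, -0.0, 0.17, 0.0023, -0.0077, 0.0213, 0.0]
```

Emit:
move_arm([
  [0,0,0,0,0,0,0],
  [0,0,0,0,0,0,0],
])

```text
t: 3.32
tcp_pos: [559.9, -15.5, 73.9]
orientation: [[0.162, 0.987, 0.003], [0.987, -0.162, -0.001], [-0.0, 0.003, -1.0]]
force: [0.7, -0.0, 0.0]
opening: 0.5
finger_force: 0.0
```

```bash
python3 plan.py 554,-12,55,-9.5,0;python3 -c "
from rig import telemetry
o=telemetry.get_obs();print(o['tcp_pos'],o['force'],o['joint_velocities'])" 
```

```text
-> (554.0, -12.0, 55.0, -9.5) 1 rows
[0.19, 0.0, 0.15, 0.0025, -0.0065, 0.0189, 0.0]
[559.93299382 -15.54013725  73.94821423] [ 0.66891745 -0.04711034  0.04158437] [-0.03369495  0.64679947  0.59090046  0.01589662 -0.02818725  0.05056479]
```

Emit:
move_arm([
  [0,0,0,0.0025,-0.006,0.017,0],
  [0,0,0,0,0,0,0],
  [0,0,0,0,0,0,0],
  [0,0,0,0,0,0,0],
])

```text
t: 3.82
tcp_pos: [553.3, -12.0, 55.1]
orientation: [[0.163, 0.987, 0.0], [0.987, -0.163, -0.0], [-0.0, 0.0, -1.0]]
force: [-0.6, 0.1, 0.5]
opening: 0.2
finger_force: 0.0
```

Emit:
move_arm([
  [0,0,0,0,0,0.001,0],
  [0,0,0,0,0,0,0],
])

```text
t: 4.08
tcp_pos: [553.2, -12.0, 54.1]
orientation: [[0.163, 0.987, 0.0], [0.987, -0.163, -0.0], [-0.0, 0.0, -1.0]]
force: [0.2, -0.2, -0.3]
opening: 0.7
finger_force: 0.0
```

Emit:
move_arm([
  [0,0,0,0,0,0.001,0],
  [0,0,0,0,0,0,0],
])

```text
t: 4.32
tcp_pos: [553.0, -11.9, 53.0]
orientation: [[0.163, 0.987, -0.0], [0.987, -0.163, 0.0], [-0.0, -0.0, -1.0]]
force: [0.3, 0.0, 0.1]
opening: 0.9
finger_force: 0.0
```

Emit:
move_arm([
  [0,0,0,0,0,0.001,0],
  [0,0,0,0,0,0,0],
])

```text
t: 4.58
tcp_pos: [553.0, -11.9, 51.9]
orientation: [[0.162, 0.987, -0.0], [0.987, -0.162, 0.0], [0.0, -0.0, -1.0]]
force: [-0.1, -0.2, 0.5]
opening: 0.7
finger_force: 0.0
```

Emit:
move_arm([
  [0,0,0,0,0,0.001,0],
  [0,0,0,0,0,0,0],
])

```text
t: 4.82
tcp_pos: [553.0, -11.9, 50.9]
orientation: [[0.162, 0.987, -0.0], [0.987, -0.162, 0.0], [-0.0, -0.0, -1.0]]
force: [0.8, 0.3, 0.4]
opening: 0.4
finger_force: 0.0
```

Emit:
move_arm([
  [0,0,0,0,0,0.001,0],
  [0,0,0,0,0,0,0],
])

```text
t: 5.08
tcp_pos: [553.2, -12.0, 50.2]
orientation: [[0.163, 0.987, 0.0], [0.987, -0.163, -0.0], [-0.0, 0.0, -1.0]]
force: [0.6, 0.1, 0.9]
opening: 0.8
finger_force: 0.2
```

Emit:
move_arm([
  [0,0,0,0,0,0.001,0],
  [0,0,0,0,0,0,0],
])

```text
t: 5.32
tcp_pos: [553.3, -12.2, 49.6]
orientation: [[0.162, 0.987, 0.0], [0.987, -0.162, -0.0], [-0.0, 0.0, -1.0]]
force: [-2.2, -1.2, 4.5]
opening: 0.0
finger_force: 2.2
```

Emit:
move_arm([
  [0,0,0,0,0,0.001,0],
  [0,0,0,0,0,0,0],
])

```text
t: 5.58
tcp_pos: [553.5, -12.4, 49.1]
orientation: [[0.162, 0.987, 0.001], [0.987, -0.162, -0.001], [-0.001, 0.001, -1.0]]
force: [-1.2, -2.3, 7.6]
opening: 0.5
finger_force: 3.9
```

Emit:
move_arm([
  [0,0,0,0,0,0.001,0],
  [0,0,0,0,0,0,0],
])

```text
t: 5.82
tcp_pos: [553.7, -12.6, 48.7]
orientation: [[0.162, 0.987, 0.001], [0.987, -0.162, -0.001], [-0.001, 0.001, -1.0]]
force: [-3.3, -1.2, 10.2]
opening: 0.4
finger_force: 5.3
```

T2 holds 10 N with no 4 mm sink, so it is steady and goes to the crisper.

```bash
python3 plan.py 554,-12,100,-9.5,0 564,47.5,100,-9.5,1
```

```text
-> (554.0, -12.0, 100.0, -9.5) 1 rows
[0.06, 0.06, 0.16, 0.0006, 0.0003, -0.0513, 0.0]
-> (564.0, 47.5, 100.0, -9.5) 2 rows
[0.0, 0.0, 0.0, 0.0302, 0.0, 0.0, 1.0]
[0.0, 0.0, 0.0, 0.0302, 0.0, 0.0, 1.0]
```

Emit:
move_arm([
  [0,0,0,0,0,-0.053,0],
  [0,0,0,0.03,0,0,1],
  [0,0,0,0.03,0,0,1],
  [0,0,0,0,0,0,1],
  [0,0,0,0,0,0,1],
])

```text
t: 6.45
tcp_pos: [562.4, 47.0, 99.5]
orientation: [[0.162, 0.987, -0.001], [0.987, -0.162, -0.0], [-0.0, -0.001, -1.0]]
force: [-0.5, 0.1, -0.1]
opening: 37.2
finger_force: 0.0
```

```bash
python3 look.py w3;python3 plan.py 564,47.5,22,-9.5,1
```

```text
6.45 [562.38702962  46.97404969  99.47981445] [-0.49392684  0.13589033 -0.14069088] 37.19651205122903
-> (564.0, 47.5, 22.0, -9.5) 2 rows
[-0.03, 0.01, 0.06, 0.0005, 0.0008, 0.0387, 1.0]
[-0.03, 0.01, 0.06, 0.0005, 0.0007, 0.0387, 1.0]
```

View pics/w3.png

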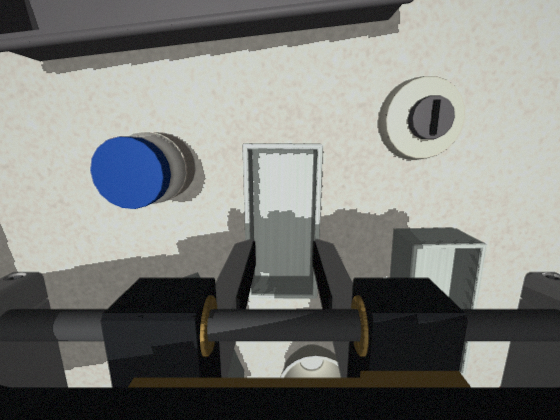

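The tin sits centred between the opening fingers: its rim runs x = 243–323 px and the fingers are symmetric about 285 px.

Emit:
move_arm([
  [0,0,0,0,0,0,1],
  [0,0,0,0,0,0,1],
  [0,0,0,0,0,0,1],
  [0,0,0,0.001,0.001,0.019,1],
])

```text
t: 7.0
tcp_pos: [565.8, 47.8, 82.1]
orientation: [[0.163, 0.987, 0.004], [0.987, -0.163, -0.0], [0.0, 0.004, -1.0]]
force: [0.8, -0.2, -0.2]
opening: 80.5
finger_force: 0.0
```

Emit:
move_arm([
  [0,0,0,0,0,0.03,1],
  [0,0,0,0,0,0.028,1],
  [0,0,0,0,0,0,1],
  [0,0,0,0,0,0,1],
])

```text
t: 7.5
tcp_pos: [564.3, 48.1, 23.2]
orientation: [[0.162, 0.987, 0.0], [0.987, -0.162, 0.0], [0.0, 0.0, -1.0]]
force: [0.1, -0.3, 0.6]
opening: 93.9
finger_force: 0.0
```

Emit:
move_arm([
  [0,0,0,0,0,0,0.4],
  [0,0,0,0,0,0,0.4],
  [0,0,0,0,0,0,0.4],
  [0,0,0,0,0,0,0.4],
  [0,0,0,0,0,0,0.4],
], force=20)

```text
t: 8.12
tcp_pos: [563.3, 48.2, 23.3]
orientation: [[0.162, 0.987, -0.002], [0.987, -0.162, 0.0], [-0.0, -0.002, -1.0]]
force: [-2.7, 0.1, 4.5]
opening: 59.8
finger_force: 20.0
```

```bash
python3 plan.py 564,47,120,-9.5,.4 592,-310,150,1,.4 592,-310,60,1,.4
```

```text
-> (564.0, 47.0, 120.0, -9.5) 2 rows
[-0.04, 0.0, 0.08, -0.0005, 0.0004, -0.0484, 0.4]
[-0.04, 0.0, 0.08, -0.0005, 0.0004, -0.0484, 0.4]
-> (592.0, -310.0, 150.0, 1.0) 7 rows
[0.0, 0.0, -1.5, -0.0496, 0.0124, -0.0043, 0.4]
[0.0, 0.0, -1.5, -0.0499, 0.0111, -0.0043, 0.4]
[0.0, 0.0, -1.5, -0.0502, 0.0097, -0.0043, 0.4]
[0.0, 0.0, -1.5, -0.0505, 0.0084, -0.0043, 0.4]
[0.0, 0.0, -1.5, -0.0507, 0.0071, -0.0043, 0.4]
[0.0, 0.0, -1.5, -0.0508, 0.0058, -0.0043, 0.4]
[0.0, 0.0, -1.5, -0.051, 0.0044, -0.0043, 0.4]
-> (592.0, -310.0, 60.0, 1.0) 2 rows
[0.0, 0.0, 0.0, 0.0, 0.0, 0.045, 0.4]
[0.0, 0.0, 0.0, 0.0, 0.0, 0.045, 0.4]
```

Gripped at 59.8 mm, 20 N. Lift and carry to the crisper, far slot.

Emit:
move_arm([
  [0,0,0,0,0,-0.048,0.4],
  [0,0,0,0,0,-0.048,0.4],
  [0,0,-1.5,-0.0496,0.0124,-0.0043,0.4],
  [0,0,-1.5,-0.0499,0.0111,-0.0043,0.4],
  [0,0,-1.5,-0.0502,0.0097,-0.0043,0.4],
])

```text
t: 8.75
tcp_pos: [576.5, -106.1, 131.7]
orientation: [[0.083, 0.997, 0.001], [0.997, -0.083, -0.0], [-0.0, 0.001, -1.0]]
force: [0.1, 0.5, -2.1]
opening: 59.8
finger_force: 20.0
```

Emit:
move_arm([
  [0,0,-1.5,-0.0505,0.0084,-0.0043,0.4],
  [0,0,-1.5,-0.0507,0.0071,-0.0043,0.4],
  [0,0,-1.5,-0.0508,0.0058,-0.0043,0.4],
  [0,0,-1.5,-0.051,0.0044,-0.0043,0.4],
  [0,0,0,0,0,0,0.4],
])

```text
t: 9.38
tcp_pos: [592.7, -313.3, 148.7]
orientation: [[-0.015, 1.0, 0.001], [1.0, 0.015, -0.002], [-0.002, 0.001, -1.0]]
force: [-0.2, 0.2, -1.2]
opening: 60.2
finger_force: 20.0
```

Emit:
move_arm([
  [0,0,0,0,0,0,0.4],
  [0,0,0,0,0,0,0.4],
])

```text
t: 9.62
tcp_pos: [592.7, -307.1, 148.4]
orientation: [[-0.021, 1.0, -0.001], [1.0, 0.021, 0.001], [0.001, -0.001, -1.0]]
force: [-0.8, -0.5, -2.6]
opening: 59.9
finger_force: 20.0
```

```bash
python3 look.py w4; python3 - <<'E'
import cv2;i=cv2.imread('pics/w4.png')
from rig import vision
t=vision.get_image('top')['img'][100:280,300:460]
t=cv2.resize(cv2.cvtColor(t,cv2.COLOR_RGB2BGR),(373,420))
import numpy as np;cv2.imwrite('pics/w4b.png',np.hstack([i[:,100:500],t]))
E
python3 plan.py 592,-310,45,1,.4
```

```text
9.625 [ 592.69143029 -307.11637494  148.39655   ] [-0.7873744  -0.54163176 -2.61380514] 59.94393914203178
-> (592.0, -310.0, 45.0, 1.0) 2 rows
[-0.02, -0.02, 0.13, -0.0014, -0.0005, 0.0519, 0.4]
[-0.02, -0.02, 0.13, -0.0014, -0.0005, 0.0519, 0.4]
```

View pics/w4b.png

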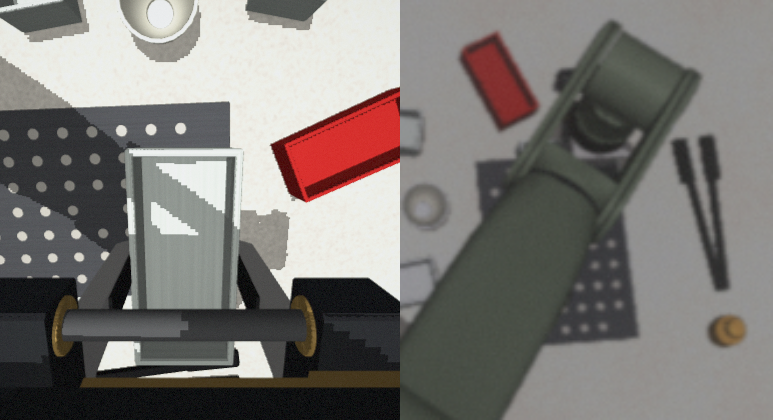

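The tin is held level above the plate. The plate's far-left corner shows at full-frame (329,102), and the red look-alike to the right has its nearest corner at (373,145)–(400,200).

```bash
python3 - <<'E'
import pickle
from h import *
d=pickle.load(open('w4.pkl','rb'));t=pickle.load(open('top.pkl','rb'))
c=onz(d,329,102,18);c2=onz(d,101,109,18);e=c-c2;print(c,c2,np.degrees(np.arctan2(e[1],e[0])))
print('red',onz(d,373,145,50),onz(d,404,201,50),onz(d,404,201,0))
# crisper corners in top (read from crop/top)
for q in[(333,170),(393,166),(401,245),(341,249)]:print(onz(t,*q,18).round())
E
```

```text
[ 636.77346924 -199.75555503   18.        ] [ 409.22327177 -211.04901813   18.        ] 2.8412951388318994
red [ 675.04538955 -239.93358649   50.        ] [ 710.12857542 -292.03209181   50.        ] [ 731.22312399 -302.14114105    0.        ]
[ 628. -204.   18.]
[ 639. -413.   18.]
[ 364. -421.   18.]
[ 355. -219.   18.]
```

Emit:
move_arm([
  [0,0,-1.5,0,0.001,0.05,0.4],
  [0,0,0,0,0,0.04,0.4],
  [0,0,0,0,0,0.01,0.4],
  [0,0,0,0,0,0,0.4],
  [0,0,0,0,0,0,0.4],
])

```text
t: 10.35
tcp_pos: [595.7, -309.8, 51.8]
orientation: [[-0.046, 0.999, 0.004], [0.999, 0.047, -0.003], [-0.003, 0.004, -1.0]]
force: [-0.2, -0.3, -2.4]
opening: 60.1
finger_force: 20.0
```

Emit:
move_arm([
  [0,0,0,0,0,0.004,0.4],
  [0,0,0,0,0,0,0.4],
  [0,0,0,0,0,0,0.4],
])

```text
t: 10.72
tcp_pos: [594.0, -309.0, 45.5]
orientation: [[-0.046, 0.999, 0.0], [0.999, 0.046, -0.0], [-0.0, 0.0, -1.0]]
force: [0.1, 0.4, -1.9]
opening: 59.7
finger_force: 20.0
```

Emit:
move_arm([
  [0,0,0,0,0,0.002,0.4],
  [0,0,0,0,0,0,0.4],
  [0,0,0,0,0,0,0.4],
])

```text
t: 11.1
tcp_pos: [593.8, -308.8, 43.0]
orientation: [[-0.046, 0.999, -0.0], [0.999, 0.046, 0.0], [0.0, -0.0, -1.0]]
force: [0.5, -0.7, -2.2]
opening: 60.2
finger_force: 20.0
```

Emit:
move_arm([
  [0,0,0,0,0,0.002,0.4],
  [0,0,0,0,0,0,0.4],
])

```text
t: 11.35
tcp_pos: [594.1, -309.0, 41.4]
orientation: [[-0.046, 0.999, 0.001], [0.999, 0.046, -0.0], [-0.0, 0.0, -1.0]]
force: [0.6, -0.1, -0.7]
opening: 60.0
finger_force: 20.0
```

Emit:
move_arm([
  [0,0,0,0,0,0,0.85],
  [0,0,0,0,0,0,0.85],
  [0,0,0,0,0,-0.02,0.85],
  [0,0,0,0,0,-0.05,0.85],
  [0,0,0,0,0,-0.05,0.3],
])

```text
t: 11.98
tcp_pos: [593.9, -308.9, 163.7]
orientation: [[-0.046, 0.999, 0.001], [0.999, 0.046, -0.0], [-0.0, 0.001, -1.0]]
force: [-0.1, -0.4, -0.3]
opening: 72.9
finger_force: 0.0
```

```bash
python3 plan.py 594,-309,160,2.7,0 686,20,140,-8.7,0
```

```text
-> (594.0, -309.0, 160.0, 2.7) 1 rows
[0.03, 0.02, -0.06, -0.0001, 0.0001, 0.0037, 0.0]
-> (686.0, 20.0, 140.0, -8.7) 6 rows
[0.0, 0.0, 1.9, 0.0541, 0.0179, 0.0033, 0.0]
[0.0, 0.0, 1.9, 0.0546, 0.0161, 0.0033, 0.0]
[0.0, 0.0, 1.9, 0.0551, 0.0143, 0.0033, 0.0]
[0.0, 0.0, 1.9, 0.0556, 0.0124, 0.0033, 0.0]
[0.0, 0.0, 1.9, 0.0559, 0.0106, 0.0033, 0.0]
[0.0, 0.0, 1.9, 0.0563, 0.0087, 0.0033, 0.0]
```

```bash
python3 plan.py 678,-113,150,-8.7,0
```

```text
-> (678.0, -113.0, 150.0, -8.7) 4 rows
[0.01, 0.01, 2.84, 0.0479, 0.0233, 0.0034, 0.0]
[0.01, 0.01, 2.84, 0.049, 0.0209, 0.0034, 0.0]
[0.01, 0.01, 2.84, 0.05, 0.0184, 0.0034, 0.0]
[0.01, 0.01, 2.84, 0.0509, 0.0159, 0.0034, 0.0]
```

Emit:
move_arm([
  [0,0,2.84,0.048,0.0233,0.0034,0],
  [0,0,2.84,0.049,0.0209,0.0034,0],
  [0,0,2.84,0.05,0.0184,0.0034,0],
  [0,0,2.84,0.051,0.0159,0.0034,0],
  [0,0,0,0,0,0,0],
])

```text
t: 12.6
tcp_pos: [679.5, -108.6, 149.0]
orientation: [[0.146, 0.989, 0.002], [0.989, -0.146, 0.0], [0.001, 0.002, -1.0]]
force: [-0.4, -0.6, 0.3]
opening: 23.4
finger_force: 0.0
```

Emit:
move_arm([
  [0,0,0,0,0,0,0],
  [0,0,0,0,0,0,0],
  [0,0,0,0,0,0,0],
])

```text
t: 12.98
tcp_pos: [677.8, -114.3, 147.9]
orientation: [[0.153, 0.988, 0.0], [0.988, -0.153, -0.0], [-0.0, 0.0, -1.0]]
force: [0.1, -0.3, 0.2]
opening: 0.5
finger_force: 0.0
```

```bash
python3 look.py w5
```

```text
12.975 [ 677.77908797 -114.28671268  147.89741267] [ 0.07407768 -0.2519959   0.15240712] 0.5047887441687103
```

View pics/w5.png

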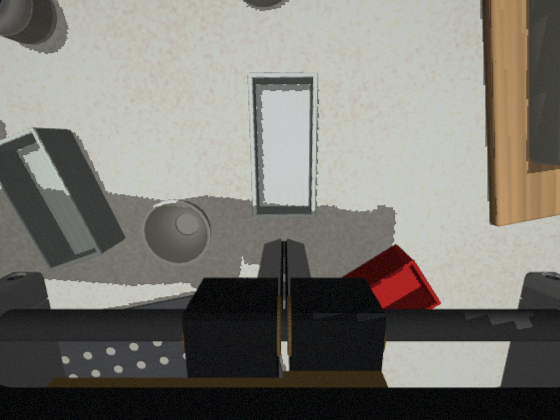

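T1's rim corners here are (249,73), (317,74), (316,214) and (253,213). The ramekin is at (177,232), and T3 at left near (55,200).

```bash
python3 - <<'E'
import pickle
from h import *
a=pickle.load(open('w1.pkl','rb'));b=pickle.load(open('w5.pkl','rb'))
c1=[(343,147),(379,147),(375,222),(340,222)];c2=[(249,73),(317,74),(316,214),(253,213)]
P=np.array([onz(b,*q,50) for q in c2]);l=P[0]+P[1]-P[2]-P[3];print(P.mean(0),np.linalg.norm(P[0]-P[3]),np.linalg.norm(P[0]-P[1]),np.degrees(np.arctan2(l[1],l[0])))
m=np.mean([tri(ray(a,*p),ray(b,*q))[0] for p,q in zip(c1,c2)],0);print(m)
a=np.arctan2(l[1],l[0]);print('press',P.mean(0)-61*np.array([np.cos(a),np.sin(a),0]))
E
python3 plan.py 676,-111,55,-8.8,0
```

```text
[689.07803206 -51.96583338  50.        ] 125.66607305517971 59.18306571161178 81.76436412478691
[688.8231726  -54.0052009   35.88573575]
press [ 680.34011692 -112.33676048   50.        ]
-> (676.0, -111.0, 55.0, -8.8) 2 rows
[0.0, 0.0, -0.01, 0.0014, -0.0011, 0.0464, 0.0]
[0.0, 0.0, -0.01, 0.0014, -0.0011, 0.0464, 0.0]
```

Emit:
move_arm([
  [0,0,0,0.0025,0.002,0.05,0],
  [0,0,0,0,0,0.042,0],
  [0,0,0,0,0,0,0],
  [0,0,0,0,0,0,0],
  [0,0,0,0,0,0,0],
])

```text
t: 13.65
tcp_pos: [682.5, -111.4, 58.7]
orientation: [[0.152, 0.988, 0.005], [0.988, -0.152, -0.001], [-0.001, 0.005, -1.0]]
force: [-0.3, -0.5, 0.5]
opening: 0.5
finger_force: 0.0
```

Emit:
move_arm([
  [0,0,0,0,0,0,0],
  [0,0,0,0,0,0,0],
  [0,0,0,0,0,0,0],
])

```text
t: 14.02
tcp_pos: [680.6, -110.6, 55.9]
orientation: [[0.151, 0.988, 0.0], [0.988, -0.151, -0.0], [-0.0, 0.001, -1.0]]
force: [0.6, 0.8, 0.7]
opening: 0.5
finger_force: 0.0
```

Emit:
move_arm([
  [0,0,0,-0.001,0,0.003,0],
  [0,0,0,0,0,0,0],
  [0,0,0,0,0,0,0],
])

```text
t: 14.4
tcp_pos: [680.1, -111.6, 52.3]
orientation: [[0.152, 0.988, -0.0], [0.988, -0.152, 0.0], [0.0, -0.0, -1.0]]
force: [0.2, -0.0, 0.6]
opening: 0.6
finger_force: 0.0
```

Emit:
move_arm([
  [0,0,0,0,0,0.002,0],
  [0,0,0,0,0,0,0],
])

```text
t: 14.65
tcp_pos: [680.1, -111.5, 50.3]
orientation: [[0.151, 0.988, -0.0], [0.988, -0.151, 0.0], [0.0, -0.0, -1.0]]
force: [0.5, 0.4, 0.7]
opening: 0.2
finger_force: 0.0
```

Emit:
move_arm([
  [0,0,0,0,0,0.001,0],
  [0,0,0,0,0,0,0],
])

```text
t: 14.9
tcp_pos: [680.3, -111.6, 49.6]
orientation: [[0.152, 0.988, 0.0], [0.988, -0.152, 0.0], [0.0, 0.0, -1.0]]
force: [-0.7, -0.9, 0.1]
opening: 0.8
finger_force: 0.0
```

Emit:
move_arm([
  [0,0,0,0,0,0.001,0],
  [0,0,0,0,0,0,0],
])

```text
t: 15.15
tcp_pos: [680.3, -112.1, 48.9]
orientation: [[0.152, 0.988, 0.0], [0.988, -0.152, -0.001], [-0.001, 0.0, -1.0]]
force: [-0.5, -1.5, 2.5]
opening: 0.3
finger_force: 1.0
```

Emit:
move_arm([
  [0,0,0,0,0,0.001,0],
  [0,0,0,0,0,0,0],
])

```text
t: 15.4
tcp_pos: [680.5, -112.6, 48.1]
orientation: [[0.152, 0.988, 0.001], [0.988, -0.152, -0.001], [-0.001, 0.001, -1.0]]
force: [-1.3, -3.1, 4.9]
opening: 0.5
finger_force: 2.0
```

Emit:
move_arm([
  [0,0,0,0,0,0.001,0],
  [0,0,0,0,0,0,0],
])

```text
t: 15.65
tcp_pos: [680.8, -111.9, 46.8]
orientation: [[0.152, 0.988, 0.001], [0.988, -0.152, -0.001], [-0.0, 0.001, -1.0]]
force: [-0.0, -3.6, 3.4]
opening: 0.4
finger_force: 1.8
```

Emit:
move_arm([
  [0,0,0,0,0,0.001,0],
  [0,0,0,0,0,0,0],
])

```text
t: 15.9
tcp_pos: [680.7, -112.1, 45.9]
orientation: [[0.152, 0.988, 0.001], [0.988, -0.152, -0.001], [-0.001, 0.001, -1.0]]
force: [-0.5, -4.3, 3.4]
opening: 0.6
finger_force: 2.2
```

Emit:
move_arm([
  [0,0,0,0,0,0.001,0],
  [0,0,0,0,0,0,0],
])

```text
t: 16.15
tcp_pos: [680.7, -112.0, 45.1]
orientation: [[0.151, 0.988, 0.001], [0.988, -0.151, -0.001], [-0.001, 0.001, -1.0]]
force: [-0.9, -4.3, 4.9]
opening: 0.8
finger_force: 2.9
```

Emit:
move_arm([
  [0,0,0,0,0,0.001,0],
  [0,0,0,0,0,0,0],
])

```text
t: 16.4
tcp_pos: [680.8, -112.1, 44.9]
orientation: [[0.151, 0.988, 0.001], [0.988, -0.151, -0.001], [-0.001, 0.001, -1.0]]
force: [-1.4, -4.3, 8.5]
opening: 0.5
finger_force: 4.4
```

T1 sank about 4–5 mm at 3–5 N before stiffening at z ≈ 45, so it rocks and goes to the tub.

Emit:
move_arm([
  [0,0,0,0,0,-0.055,1],
  [0,0,0,0.03,0,0,1],
  [0,0,0,0.03,0,0,1],
  [0,0,0,0,0,0,1],
  [0,0,0,0,0,0,1],
])

```text
t: 17.02
tcp_pos: [688.4, -51.7, 97.2]
orientation: [[0.151, 0.989, -0.002], [0.989, -0.151, 0.001], [0.001, -0.003, -1.0]]
force: [0.9, -0.1, 0.1]
opening: 47.1
finger_force: 0.0
```

Emit:
move_arm([
  [0,0,0,0,0,0,1],
  [0,0,0,0,0,0,1],
  [0,0,0,0,0,0,1],
])

```text
t: 17.4
tcp_pos: [689.3, -52.9, 98.5]
orientation: [[0.152, 0.988, 0.0], [0.988, -0.152, 0.0], [0.0, 0.0, -1.0]]
force: [-0.9, -0.7, 0.4]
opening: 77.1
finger_force: 0.0
```

```bash
python3 plan.py 689,-53,23,-8.6,1
```

```text
-> (689.0, -53.0, 23.0, -8.6) 2 rows
[0.0, -0.0, -0.08, -0.0001, -0.0002, 0.0378, 1.0]
[0.0, -0.0, -0.08, -0.0001, -0.0002, 0.0378, 1.0]
```

Emit:
move_arm([
  [0,0,0,0,0,0.038,1],
  [0,0,0,0,0,0.037,1],
  [0,0,0,0,0,0,1],
  [0,0,0,0,0,0,1],
  [0,0,0,0,0,0,1],
])

```text
t: 18.02
tcp_pos: [691.4, -52.7, 26.2]
orientation: [[0.152, 0.988, 0.004], [0.988, -0.152, -0.001], [-0.0, 0.005, -1.0]]
force: [-0.5, 0.2, 0.1]
opening: 93.6
finger_force: 0.0
```

Emit:
move_arm([
  [0,0,0,0,0,0,0.4],
  [0,0,0,0,0,0,0.4],
  [0,0,0,0,0,0,0.4],
  [0,0,0,0,0,0,0.4],
  [0,0,0,0,0,0,0.4],
], force=20)

```text
t: 18.65
tcp_pos: [688.6, -52.2, 23.6]
orientation: [[0.151, 0.988, -0.002], [0.988, -0.151, 0.0], [-0.0, -0.002, -1.0]]
force: [-3.1, 0.3, 2.9]
opening: 59.8
finger_force: 20.0
```

```bash
python3 plan.py 689,-53,125,-8.6,.4 615,300,160,-2,.4
```

```text
-> (689.0, -53.0, 125.0, -8.6) 2 rows
[-0.05, 0.0, -0.05, -0.0004, 0.0002, -0.0507, 0.4]
[-0.05, 0.0, -0.05, -0.0004, 0.0002, -0.0507, 0.4]
-> (615.0, 300.0, 160.0, -2.0) 7 rows
[0.0, 0.0, -0.94, 0.0483, -0.018, -0.005, 0.4]
[0.0, 0.0, -0.94, 0.0486, -0.0172, -0.005, 0.4]
[0.0, 0.0, -0.94, 0.0488, -0.0164, -0.005, 0.4]
[0.0, 0.0, -0.94, 0.0491, -0.0156, -0.005, 0.4]
[0.0, 0.0, -0.94, 0.0494, -0.0148, -0.005, 0.4]
[0.0, 0.0, -0.94, 0.0496, -0.014, -0.005, 0.4]
[0.0, 0.0, -0.94, 0.0498, -0.0131, -0.005, 0.4]
```

Emit:
move_arm([
  [0,0,0,0,0,-0.05,0.4],
  [0,0,0,0,0,-0.05,0.4],
  [0,0,-0.94,0.0483,-0.018,-0.005,0.4],
  [0,0,-0.94,0.0486,-0.0172,-0.005,0.4],
  [0,0,-0.94,0.0488,-0.0164,-0.005,0.4],
])

```text
t: 19.27
tcp_pos: [657.4, 100.4, 137.9]
orientation: [[0.103, 0.995, -0.0], [0.995, -0.103, 0.0], [0.0, -0.0, -1.0]]
force: [0.1, 0.9, -2.5]
opening: 60.0
finger_force: 20.0
```

Emit:
move_arm([
  [0,0,-0.94,0.0491,-0.0156,-0.005,0.4],
  [0,0,-0.94,0.0494,-0.0148,-0.005,0.4],
  [0,0,-0.94,0.0496,-0.014,-0.005,0.4],
  [0,0,-0.94,0.0498,-0.0131,-0.005,0.4],
  [0,0,0,0,0,0,0.4],
])

```text
t: 19.9
tcp_pos: [614.7, 305.2, 158.1]
orientation: [[0.032, 1.0, 0.0], [0.999, -0.032, 0.002], [0.002, 0.0, -1.0]]
force: [0.9, -1.0, -3.3]
opening: 60.0
finger_force: 20.0
```

Emit:
move_arm([
  [0,0,0,0,0,0,0.4],
  [0,0,0,0,0,0,0.4],
  [0,0,0,0,0,0,0.4],
])

```text
t: 20.27
tcp_pos: [616.5, 299.4, 158.2]
orientation: [[0.039, 0.999, -0.0], [0.999, -0.039, -0.0], [-0.0, -0.0, -1.0]]
force: [0.5, -0.3, -1.8]
opening: 59.9
finger_force: 20.0
```

```bash
python3 look.py w6
```

```text
20.275 [616.4666797  299.38309186 158.20685475] [ 0.45149099 -0.31445212 -1.7735631 ] 59.92749878462718
```

View pics/w6.png

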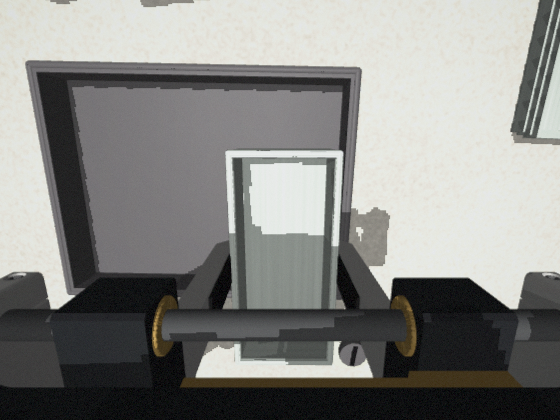

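The tub's outer rim corners at the far side are about (28,64) left and (360,69) right, with the left wall running down to (68,293). T1 is held level in the gripper.

```bash
python3 - <<'E'
import pickle
from h import *
d=pickle.load(open('w6.pkl','rb'));t=pickle.load(open('top.pkl','rb'))
A=onz(d,360,69,45);B=onz(d,28,64,45);C=onz(d,68,293,45);print(A,B,C,np.linalg.norm(A-B))
e=(A-B)/np.linalg.norm(A-B);n=np.array([-e[1],e[0],0]);c=(A+B)/2-115*n
print('ang',np.degrees(np.arctan2(e[1],e[0])),'centre',c,'slots',c+92*e,c-92*e)
E
```

```text
[692.89285273 429.22474504  45.        ] [390.60789325 445.48470112  45.        ] [375.35764643 214.4291802   45.        ] 302.72195641897054
ang -3.078981830587407 centre [535.57343435 322.52073234  45.        ] slots [627.44062695 317.57918143  45.        ] [443.70624176 327.46228326  45.        ]
```

Emit:
move_arm([
  [0,0,0.9,0.0185,-0.0015,0.04,0.4],
  [0,0,0,0,0,0,0.4],
  [0,0,0,0,0,0.04,0.4],
  [0,0,0,0,0,0.038,0.4],
  [0,0,0,0,0,0,0.4],
])

```text
t: 20.95
tcp_pos: [612.5, 317.4, 37.4]
orientation: [[0.053, 0.999, -0.007], [0.999, -0.053, -0.003], [-0.004, -0.007, -1.0]]
force: [-0.3, -0.0, -2.3]
opening: 59.7
finger_force: 20.0
```

Emit:
move_arm([
  [0,0,0,0,0,0,0.4],
  [0,0,0,0,0,0,0.4],
  [0,0,0,0,0,0,0.4],
])

```text
t: 21.32
tcp_pos: [616.6, 319.9, 42.8]
orientation: [[0.053, 0.999, 0.003], [0.999, -0.053, 0.001], [0.001, 0.003, -1.0]]
force: [-0.5, -0.6, -2.5]
opening: 60.0
finger_force: 20.0
```

Emit:
move_arm([
  [0,0,0,0,0,0.006,0.4],
  [0,0,0,0,0,0.003,0.4],
  [0,0,0,0,0,0,0.4],
  [0,0,0,0,0,0,0.4],
  [0,0,0,0,0,0,0.4],
])

```text
t: 21.95
tcp_pos: [615.3, 319.5, 31.6]
orientation: [[0.053, 0.999, 0.0], [0.999, -0.053, 0.0], [0.0, 0.0, -1.0]]
force: [-0.2, 0.2, -2.1]
opening: 60.0
finger_force: 20.0
```

Emit:
move_arm([
  [0,0,0,0,0,0.002,0.4],
  [0,0,0,0,0,0,0.4],
  [0,0,0,0,0,0,0.4],
])

```text
t: 22.32
tcp_pos: [615.4, 319.4, 29.6]
orientation: [[0.053, 0.999, 0.0], [0.999, -0.053, 0.0], [0.0, 0.0, -1.0]]
force: [0.5, -0.2, -1.5]
opening: 59.8
finger_force: 20.0
```

Emit:
move_arm([
  [0,0,0,0,0,0.0005,0.78],
  [0,0,0,0,0,0,0.78],
  [0,0,0,0,0,-0.02,0.78],
  [0,0,0,0,0,-0.055,0.78],
  [0,0,0,0,0,-0.055,0],
])

```text
t: 22.95
tcp_pos: [615.3, 319.4, 161.7]
orientation: [[0.053, 0.999, 0.001], [0.999, -0.053, 0.0], [0.0, 0.001, -1.0]]
force: [0.1, 0.8, -0.5]
opening: 66.2
finger_force: 0.0
```

```bash
python3 look.py w7; python3 plan.py 462,-126,150,8,0
```

```text
22.95 [615.28619179 319.42868882 161.74897356] [ 0.07012717  0.79273969 -0.51979547] 66.23518728992606
-> (462.0, -126.0, 150.0, 8.0) 9 rows
[0.1, -0.03, -1.22, -0.0506, -0.015, 0.0019, 0.0]
[0.1, -0.03, -1.22, -0.0503, -0.0161, 0.002, 0.0]
[0.1, -0.03, -1.22, -0.0499, -0.0171, 0.0021, 0.0]
[0.1, -0.03, -1.22, -0.0495, -0.0182, 0.0021, 0.0]
[0.1, -0.03, -1.22, -0.0491, -0.0192, 0.0022, 0.0]
[0.1, -0.03, -1.22, -0.0487, -0.0203, 0.0022, 0.0]
[0.1, -0.03, -1.22, -0.0483, -0.0213, 0.0023, 0.0]
[0.1, -0.03, -1.22, -0.0478, -0.0223, 0.0024, 0.0]
[0.1, -0.03, -1.22, -0.0473, -0.0234, 0.0025, 0.0]
```

Emit:
move_arm([
  [0,0,-1.22,-0.0506,-0.015,0.002,0],
  [0,0,-1.22,-0.0503,-0.0161,0.002,0],
  [0,0,-1.22,-0.0499,-0.0171,0.002,0],
  [0,0,-1.22,-0.0495,-0.0182,0.002,0],
  [0,0,-1.22,-0.0491,-0.0192,0.002,0],
])

```text
t: 23.62
tcp_pos: [527.2, 69.3, 150.8]
orientation: [[-0.055, 0.999, 0.003], [0.999, 0.055, -0.0], [-0.0, 0.003, -1.0]]
force: [-0.5, -0.9, -1.0]
opening: 12.6
finger_force: 0.0
```

Emit:
move_arm([
  [0,0,-1.22,-0.0487,-0.0203,0.002,0],
  [0,0,-1.22,-0.0483,-0.0213,0.002,0],
  [0,0,-1.22,-0.0478,-0.0223,0.002,0],
  [0,0,-1.22,-0.0473,-0.0234,0.002,0],
  [0,0,0,0,0,0,0],
])

```text
t: 24.25
tcp_pos: [456.2, -131.3, 142.6]
orientation: [[-0.133, 0.991, 0.002], [0.991, 0.133, -0.002], [-0.002, 0.002, -1.0]]
force: [0.4, 0.5, 0.5]
opening: 0.4
finger_force: 0.0
```

Emit:
move_arm([
  [0,0,0,0,0,0,0],
  [0,0,0,0,0,0,0],
  [0,0,0,0,0,0,0],
])

```text
t: 24.62
tcp_pos: [456.9, -127.0, 141.2]
orientation: [[-0.14, 0.99, 0.0], [0.99, 0.14, 0.0], [-0.0, 0.0, -1.0]]
force: [-0.7, -0.2, -0.1]
opening: 0.9
finger_force: 0.0
```

```bash
python3 look.py w8; python3 -c "
import cv2,numpy as np
a=cv2.imread('pics/w8.png');b=cv2.resize(cv2.imread('pics/w7.png'),(240,180));c=np.zeros((420,240,3),np.uint8);c[:180]=b
cv2.imwrite('pics/w8b.png',np.hstack([a,c]))"
```

```text
24.625 [ 456.86687165 -126.997497    141.21725339] [-0.71797496 -0.1861346  -0.06990622] 0.9420192642692663
```

View pics/w8b.png

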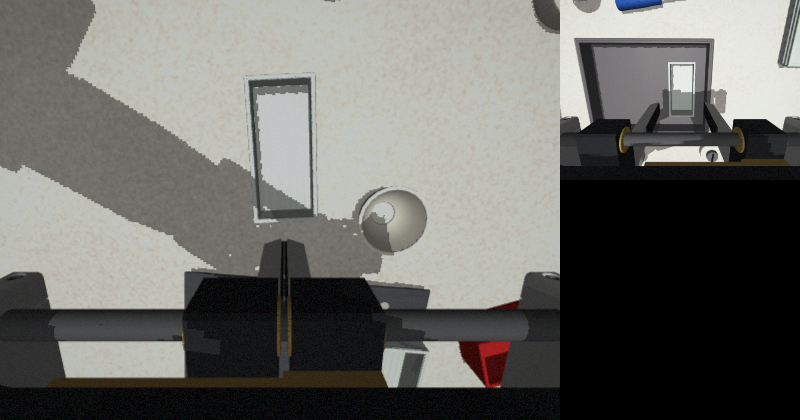

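T3's rim corners are about (245,77), (315,73), (315,216) and (253,221). The inset shows T1 standing upright in the tub.

```bash
python3 - <<'E'
import pickle
from h import *
a=pickle.load(open('w1.pkl','rb'));b=pickle.load(open('w8.pkl','rb'))
c2=[(245,77),(315,73),(315,216),(253,221)]
P=np.array([onz(b,*q,50) for q in c2]);l=P[0]+P[1]-P[2]-P[3];print(P.mean(0),np.linalg.norm(P[0]-P[3]),np.linalg.norm(P[0]-P[1]),np.degrees(np.arctan2(l[1],l[0])))
a=np.arctan2(l[1],l[0]);p=P.mean(0)-61*np.array([np.cos(a),np.sin(a),0]);print('press',p)
import plan;plan.plan([[p[0],p[1],53,np.degrees(a)-90,0]])
E
```

```text
[448.28941944 -67.5650991   50.        ] 127.500407855947 59.617523181052015 99.5702522282899
press [ 458.43108415 -127.71613099   50.        ]
-> (np.float64(458.4310841489386), np.float64(-127.71613098873581), 53, np.float64(9.570252228289903)) 2 rows
[0.0, -0.0, -0.76, -0.0004, 0.0008, 0.0441, 0]
[0.0, -0.0, -0.76, -0.0004, 0.0008, 0.0441, 0]
```

Emit:
move_arm([
  [0,0,-1.5,-0.0005,0.0015,0.044,0],
  [0,0,0,0,0,0.04,0],
  [0,0,0,0,0,0,0],
  [0,0,0,0,0,0,0],
  [0,0,0,0,0,0,0],
])

```text
t: 25.3
tcp_pos: [459.8, -129.1, 59.1]
orientation: [[-0.164, 0.986, 0.004], [0.986, 0.164, -0.002], [-0.002, 0.003, -1.0]]
force: [0.1, -0.7, -0.5]
opening: 0.3
finger_force: 0.0
```

Emit:
move_arm([
  [0,0,0,0,0,0,0],
  [0,0,0,0,0,0,0],
  [0,0,0,0,0,0,0],
])

```text
t: 25.68
tcp_pos: [458.1, -128.5, 57.4]
orientation: [[-0.164, 0.986, 0.0], [0.986, 0.164, -0.0], [-0.0, 0.0, -1.0]]
force: [0.4, 0.1, -0.1]
opening: 0.4
finger_force: 0.0
```

Emit:
move_arm([
  [0,0,0,0.001,0,0.005,0],
  [0,0,0,0,0,0,0],
  [0,0,0,0,0,0,0],
])

```text
t: 26.05
tcp_pos: [457.6, -127.3, 51.8]
orientation: [[-0.164, 0.986, -0.0], [0.986, 0.164, 0.0], [0.0, -0.0, -1.0]]
force: [0.2, -0.0, -0.6]
opening: 0.3
finger_force: 0.0
```

Emit:
move_arm([
  [0,0,0,0,0,0.002,0],
  [0,0,0,0,0,0,0],
])

```text
t: 26.3
tcp_pos: [457.7, -127.4, 49.9]
orientation: [[-0.164, 0.986, -0.0], [0.986, 0.164, 0.0], [0.0, -0.0, -1.0]]
force: [0.4, -0.2, 0.3]
opening: 0.9
finger_force: 0.0
```

Emit:
move_arm([
  [0,0,0,0,0,0.001,0],
  [0,0,0,0,0,0,0],
])

```text
t: 26.55
tcp_pos: [458.0, -127.6, 49.2]
orientation: [[-0.164, 0.986, 0.0], [0.986, 0.164, -0.0], [-0.0, 0.0, -1.0]]
force: [-0.1, 0.2, -0.1]
opening: 0.1
finger_force: 0.5
```

Emit:
move_arm([
  [0,0,0,0,0,0.001,0],
  [0,0,0,0,0,0,0],
])

```text
t: 26.8
tcp_pos: [458.3, -128.1, 48.5]
orientation: [[-0.164, 0.986, 0.001], [0.986, 0.164, -0.001], [-0.001, 0.001, -1.0]]
force: [-1.1, -2.9, 2.9]
opening: 0.4
finger_force: 1.4
```

Emit:
move_arm([
  [0,0,0,0,0,0.001,0],
  [0,0,0,0,0,0,0],
])

```text
t: 27.05
tcp_pos: [458.6, -128.0, 47.5]
orientation: [[-0.164, 0.986, 0.002], [0.986, 0.164, -0.001], [-0.001, 0.001, -1.0]]
force: [0.7, -3.2, 3.2]
opening: 0.7
finger_force: 1.7
```

Emit:
move_arm([
  [0,0,0,0,0,0.001,0],
  [0,0,0,0,0,0,0],
])

```text
t: 27.3
tcp_pos: [458.6, -128.0, 46.5]
orientation: [[-0.164, 0.986, 0.002], [0.986, 0.164, -0.001], [-0.001, 0.001, -1.0]]
force: [0.6, -2.9, 4.2]
opening: 0.5
finger_force: 2.1
```

Emit:
move_arm([
  [0,0,0,0,0,0.001,0],
  [0,0,0,0,0,0,0],
])

```text
t: 27.55
tcp_pos: [458.2, -127.6, 45.2]
orientation: [[-0.164, 0.986, 0.001], [0.986, 0.164, -0.0], [-0.0, 0.001, -1.0]]
force: [1.6, -2.6, 3.8]
opening: 0.7
finger_force: 2.3
```

Emit:
move_arm([
  [0,0,0,0,0,0.001,0],
  [0,0,0,0,0,0,0],
])

```text
t: 27.8
tcp_pos: [458.3, -127.7, 44.8]
orientation: [[-0.164, 0.986, 0.001], [0.986, 0.164, -0.001], [-0.001, 0.001, -1.0]]
force: [0.3, -2.7, 8.4]
opening: 0.5
finger_force: 4.4
```

Emit:
move_arm([
  [0,0,0,0,0,0.001,0],
  [0,0,0,0,0,0,0],
])

```text
t: 28.05
tcp_pos: [458.4, -127.8, 44.6]
orientation: [[-0.164, 0.986, 0.001], [0.986, 0.164, -0.001], [-0.001, 0.001, -1.0]]
force: [-2.5, -2.7, 13.5]
opening: 0.4
finger_force: 7.0
```

T3 sank 4–5 mm at 3–4 N and then stiffened at z ≈ 45, so it rocks and goes to the tub.

Emit:
move_arm([
  [0,0,0,0,0,-0.055,1],
  [0,0,0,0.03,0,0,1],
  [0,0,0,0.031,0,0,1],
  [0,0,0,0,0,0,1],
  [0,0,0,0,0,0,1],
])

```text
t: 28.68
tcp_pos: [446.8, -66.7, 97.1]
orientation: [[-0.165, 0.986, -0.002], [0.986, 0.165, 0.001], [0.002, -0.002, -1.0]]
force: [-0.1, 0.9, -0.1]
opening: 46.9
finger_force: 0.0
```

Emit:
move_arm([
  [0,0,0,0,0,0,1],
  [0,0,0,0,0,0,1],
  [0,0,0,0,0,0,1],
  [0,0,0,0,0,0,1],
])

```text
t: 29.18
tcp_pos: [447.8, -67.4, 98.1]
orientation: [[-0.164, 0.987, 0.0], [0.987, 0.164, 0.0], [0.0, 0.0, -1.0]]
force: [-0.3, 0.1, -0.4]
opening: 87.3
finger_force: 0.0
```

```bash
python3 plan.py 448.3,-67.6,23,9.5,1
```

```text
-> (448.3, -67.6, 23.0, 9.5) 2 rows
[0.0, -0.0, -0.04, -0.0001, 0.0002, 0.0375, 1.0]
[0.0, -0.0, -0.04, -0.0001, 0.0002, 0.0375, 1.0]
```

Emit:
move_arm([
  [0,0,0,0,0,0.038,1],
  [0,0,0,0,0,0.037,1],
  [0,0,0,0,0,0,1],
  [0,0,0,0,0,0,1],
  [0,0,0,0,0,0,1],
])

```text
t: 29.8
tcp_pos: [449.5, -67.8, 24.8]
orientation: [[-0.164, 0.986, 0.003], [0.986, 0.164, -0.001], [-0.002, 0.003, -1.0]]
force: [0.5, -0.0, -1.4]
opening: 94.3
finger_force: 0.0
```

Emit:
move_arm([
  [0,0,0,0,0,0,0.4],
  [0,0,0,0,0,0,0.4],
  [0,0,0,0,0,0,0.4],
  [0,0,0,0,0,0,0.4],
  [0,0,0,0,0,0,0.4],
], force=20)

```text
t: 30.42
tcp_pos: [447.7, -67.2, 23.1]
orientation: [[-0.164, 0.986, -0.0], [0.986, 0.164, -0.0], [0.0, -0.0, -1.0]]
force: [-1.1, -0.0, 2.5]
opening: 59.9
finger_force: 19.9
```

```bash
python3 plan.py 448,-67,125,9.5,.4 456,326,150,-3.1,.4
```

```text
-> (448.0, -67.0, 125.0, 9.5) 2 rows
[-0.01, -0.0, -0.02, 0.0001, 0.0001, -0.0509, 0.4]
[-0.01, -0.0, -0.02, 0.0001, 0.0001, -0.0509, 0.4]
-> (456.0, 326.0, 150.0, -3.1) 7 rows
[0.0, 0.0, 1.8, 0.0552, 0.0104, -0.0036, 0.4]
[0.0, 0.0, 1.8, 0.0555, 0.0087, -0.0036, 0.4]
[0.0, 0.0, 1.8, 0.0557, 0.0069, -0.0036, 0.4]
[0.0, 0.0, 1.8, 0.0559, 0.0052, -0.0036, 0.4]
[0.0, 0.0, 1.8, 0.0561, 0.0034, -0.0036, 0.4]
[0.0, 0.0, 1.8, 0.0561, 0.0016, -0.0036, 0.4]
[0.0, 0.0, 1.8, 0.0562, -0.0001, -0.0036, 0.4]
```

Emit:
move_arm([
  [0,0,0,0,0,-0.058,0.4],
  [0,0,0,0,0,-0.058,0.4],
  [0,0,1.8,0.0552,0.0104,-0.0036,0.4],
  [0,0,1.8,0.0555,0.0087,-0.0036,0.4],
  [0,0,1.8,0.0557,0.0069,-0.0036,0.4],
])

```text
t: 31.05
tcp_pos: [450.9, 102.6, 149.7]
orientation: [[-0.069, 0.998, -0.0], [0.998, 0.069, 0.0], [0.0, -0.0, -1.0]]
force: [0.7, -0.6, -2.1]
opening: 59.8
finger_force: 19.9
```

Emit:
move_arm([
  [0,0,1.8,0.0559,0.0052,-0.0036,0.4],
  [0,0,1.8,0.0561,0.0034,-0.0036,0.4],
  [0,0,1.8,0.0561,0.0016,-0.0036,0.4],
  [0,0,1.8,0.0562,0,-0.0036,0.4],
  [0,0,0,0,0,0,0.4],
])

```text
t: 31.68
tcp_pos: [455.6, 329.2, 163.7]
orientation: [[0.05, 0.999, -0.0], [0.999, -0.05, 0.001], [0.001, -0.0, -1.0]]
force: [0.7, -0.9, -2.2]
opening: 60.0
finger_force: 20.0
```

Emit:
move_arm([
  [0,0,0,0,0,0,0.4],
  [0,0,0,0,0,0,0.4],
  [0,0,0,0,0,0,0.4],
  [0,0,0,0,0,0,0.4],
])

```text
t: 32.17
tcp_pos: [456.6, 325.0, 164.3]
orientation: [[0.056, 0.998, 0.0], [0.998, -0.056, -0.0], [-0.0, 0.0, -1.0]]
force: [-0.4, 0.1, -2.2]
opening: 60.1
finger_force: 20.0
```

```bash
python3 plan.py 456,326,43,-3.1,.4
```

```text
-> (456.0, 326.0, 43.0, -3.1) 3 rows
[0.0, 0.0, -0.04, 0.0003, -0.0002, 0.0404, 0.4]
[0.0, 0.0, -0.04, 0.0003, -0.0002, 0.0404, 0.4]
[0.0, 0.0, -0.04, 0.0003, -0.0002, 0.0404, 0.4]
```

Emit:
move_arm([
  [0,0,0,0.001,0,0.045,0.4],
  [0,0,0,0,0,0.045,0.4],
  [0,0,0,0,0,0.025,0.4],
  [0,0,0,0,0,0.006,0.4],
  [0,0,0,0,0,0,0.4],
])

```text
t: 32.8
tcp_pos: [457.0, 326.9, 43.8]
orientation: [[0.055, 0.998, 0.001], [0.998, -0.055, 0.0], [0.0, 0.001, -1.0]]
force: [0.5, 0.4, -1.7]
opening: 59.8
finger_force: 20.0
```

Emit:
move_arm([
  [0,0,0,0,0,0.003,0.4],
  [0,0,0,0,0,0,0.4],
  [0,0,0,0,0,0,0.4],
  [0,0,0,0,0,0,0.4],
])

```text
t: 33.3
tcp_pos: [456.6, 327.0, 40.6]
orientation: [[0.055, 0.998, 0.001], [0.998, -0.055, 0.0], [0.0, 0.001, -1.0]]
force: [-0.0, 0.6, -2.4]
opening: 59.6
finger_force: 20.0
```

Contact is expected at about z = 29.

Emit:
move_arm([
  [0,0,0,0,0,0.008,0.4],
  [0,0,0,0,0,0.002,0.4],
  [0,0,0,0,0,0,0.4],
  [0,0,0,0,0,0,0.4],
])

```text
t: 33.8
tcp_pos: [456.4, 326.8, 30.2]
orientation: [[0.055, 0.998, -0.0], [0.998, -0.055, -0.0], [-0.0, -0.0, -1.0]]
force: [-0.6, -0.5, -1.3]
opening: 59.8
finger_force: 20.0
```

Emit:
move_arm([
  [0,0,0,0,0,0.0013,0.4],
  [0,0,0,0,0,0,0.4],
  [0,0,0,0,0,0,0.4],
])

```text
t: 34.17
tcp_pos: [456.6, 326.9, 29.2]
orientation: [[0.055, 0.998, 0.0], [0.998, -0.055, 0.0], [0.0, 0.0, -1.0]]
force: [0.0, -0.0, 0.5]
opening: 60.3
finger_force: 20.0
```

Emit:
move_arm([
  [0,0,0,0,0,0,0.78],
  [0,0,0,0,0,0,0.78],
  [0,0,0,0,0,-0.02,0.78],
  [0,0,0,0,0,-0.055,0.78],
  [0,0,0,0,0,-0.06,0.78],
])

```text
t: 34.8
tcp_pos: [455.6, 326.4, 164.5]
orientation: [[0.055, 0.998, -0.002], [0.998, -0.055, -0.001], [-0.001, -0.002, -1.0]]
force: [0.5, 0.9, 0.2]
opening: 73.4
finger_force: 0.0
```

Emit:
move_arm([
  [0,0,0,-0.06,0,-0.05,0.78],
  [0,0,0,-0.06,0,-0.03,0.78],
  [0,0,0,-0.06,0,0,0.78],
  [0,0,0,-0.06,0,0,0.78],
  [0,0,0,-0.06,0,0,0.78],
])

```text
t: 35.42
tcp_pos: [440.6, 41.6, 232.4]
orientation: [[0.054, 0.999, 0.002], [0.999, -0.054, -0.0], [-0.0, 0.002, -1.0]]
force: [0.6, 0.2, 0.2]
opening: 73.2
finger_force: 0.0
```

```bash
python3 - <<'E'
from rig import vision
import cv2
d=vision.get_image('scene')['img'];cv2.imwrite('pics/end.png',cv2.resize(cv2.cvtColor(d[80:400,60:480],cv2.COLOR_RGB2BGR),(787,600)))
E
```

```text
(no output)
```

View pics/end.png

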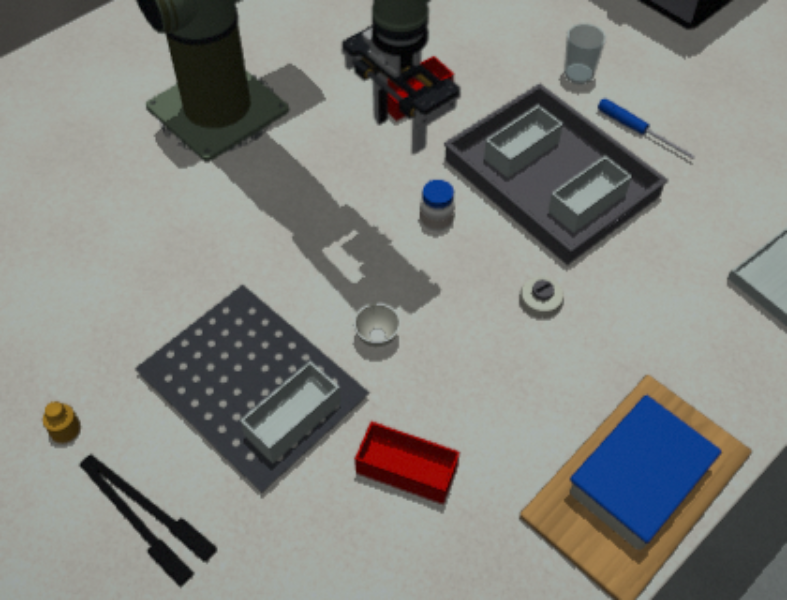

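The final view shows two tins upright in the tub at (523,140) and (590,195), and one flat on the crisper at (290,410). The other things have not moved, and the robot is clear.

Emit:
move_arm([
  [0,0,0,0,0,0,0.78],
  [0,0,0,0,0,0,0.78],
  [0,0,0,0,0,0,0.78],
  [0,0,0,0,0,0,0.78],
])

```text
t: 35.98
tcp_pos: [440.8, 44.6, 231.8]
orientation: [[0.052, 0.999, -0.0], [0.999, -0.052, 0.0], [0.0, -0.0, -1.0]]
force: [0.8, 0.2, -0.8]
opening: 73.3
finger_force: 0.0
```

```bash
python3 -c "
from rig import order
print(order.sign_off())"
```

```text
the job is handed in; nothing more can be done
None
```

The job is handed in at about 36 s, with no verdict returned: the one steady tin stands on the crisper plate, the two rocking tins stand upright in the returns tub, and the final picture shows nothing else on the bench disturbed.

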